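# Open the tile press and hook up its drop guard

## Robot

A 6-joint arm with a two-finger parallel gripper is mounted at the origin on the work surface. World frame = base frame: x ahead of the robot, y to its left, z up, the work surface at z = 0. Lengths are in mm, angles in rad, forces in N, time in s.
With the tool pointing down it reaches from about 275 to 750 mm from the base axis. Payload 10.2 kg.
Tool frame: the origin (TCP) lies at the very end of the fingers, on their centre line; the grasp point (between the pads) lies 19 mm behind it; z points along the fingers, x is the direction in which the jaws open and shut, and the axes are right-handed (so a half turn about z gives the same grasp; the last joint's range is limited). The gripper opens to 85 mm and grips with 20 to 120 N. Pads are 22 mm wide; open, the fingers measure 114 mm over their backs; the gripper's body (76 mm by 85 mm) begins 54 mm behind the grasp point. The pads swing forward as they close: fully open they stand 13 mm farther back than shut.
Start: joints at [1.126, 0.313, 1.498, -0, 1.331, -0.223], TCP at [115.505, 512.142, 231.294] pointing down, gripper open.
Joint ranges: [-2.94, 2.94], [-0.97, 2.17], [0.19, 2.56], [-1.23, 4.37], [0.02, 3.11], [-2.88, 2.88]. Speed limits (rad/s): [2.39, 2.39, 3.01, 3.14, 3.14, 3.14].

## Interface

Orientations are given as a unit quaternion [w, x, y, z].
In Python, from rig import ctrl, cams gives the robot as it stands.
- The arm moves only by the tool play_rows, never from a script. Its argument "steps" is a list of rows, each a list of 2 entries, a list of its own where there are three numbers: the shift along the tool's x, y, z normalised to -1 to 1, where 1 is 0.75 m, then the turn, a rotation vector about the tool's x, y, z normalised to -1 to 1, where 1 is 45 degrees. A call has 1 to 20 rows; each row shifts and turns the commanded pose from where the row before left it, along the tool's axes as they then stand; what a row does not reach is not made up. A row lasts 1/10 s, in which the tool goes at most 50 mm and 8.59 degrees, less where a joint would pass 70% of its speed; a pose out of reach is approached as far as the arm can. A call with a number of a shift or a turn outside -1 to 1 is refused whole. A call with a gripper value outside its range is refused whole. "grip" is the closure, from 0 (fully open) to 1 (shut), set as the call begins (left out, the last holds). The fingers move at their own pace and stop on an object; "squeeze" is the grip in N (left out, the last holds). Time passes only in rows, so rows that do not move let the fingers close. It gives the time, the measured TCP pose, the force and the opening at its end, in the units of the state.
- ctrl.sense(): the state, without advancing time (a new reading comes with each control period).
- cams.capture(name): name is "scene" or "top" or "wrist"; returns the picture (480x640x3 uint8, red, green, blue); there is no depth.
- cams.camera_info(name): a dict with "fx", "fy", "cx", "cy" (pixels), "xyz" and "attitude" of the camera in the world. Camera axes: x right, y up, looking along -z (the intrinsics and any distortion apply to the point x, -y, -z); pixel columns grow to the right and rows downward; lengths in mm; the calibration is good to about 2 mm. A picture is of the moment at which its call begins: read the wrist's pose just before it. camera_info takes no time and is no camera call; for the wrist camera it gives the pose at the moment of the call.
- ctrl.finish_job(): hands the job in, once; it reports no verdict.
Trained networks look in the newest picture that a camera, given by its name, has taken for a name from the list of things; names that differ only in an ending like _2 or _b are one class to them, and where a whole thing is asked for, a point or a joint stands for the part that bears it (a point fixed in the world has none). Each returns a list of dicts, best first, with "p" (0 to 1); they miss things now and then, are a little off and sometimes report something else, mostly with a low value. They report only what shows in the picture. A call takes as long as a camera call. They do not tell look-alikes from the thing itself.
- cams.search_frame(camera, thing): "rect" ([centre column, centre row, width, height] in pixels, round what is visible of it).
- cams.tip_of(camera, thing): "pixel" ([column, row] in pixels: a listed point, or the origin of a listed thing).
The state is a dict: "time_s": time; "joints": joint angles; "dq": joint speeds; "tau": joint torques, N m; "eef_pos": TCP position; "ee_rot": TCP orientation; "force": force on the tool from outside, world axes, zero at the start; "wrist_torque": the same for the moment, N m; "grip_width": opening from 0.0 (shut) to 1.0 (fully open).
Only numpy, scipy, OpenCV 4.12 (cv2) and the standard library are available. Lean on these libraries where they do the work, as an engineer would, in place of code of your own. Each camera call takes 0.05 s, during which the arm holds its last target.

## Task

Open up the tile press for unloading. First push the valve lever over to the green side and hold it there until the press's platen is fully raised (about three seconds), then let the lever spring back to its middle. Then lift the clear guard by the black handle of its slotted bar, hook the bar's cross pin behind the lip into the red notch so that the guard hangs open by itself, and let go; do not let the guard drop, and leave the porcelain jar, the brush pot and the stack of tiles where they stand.

Things in the scene. Friction and masses are not known exactly. Their poses are not given: they have to be found in the camera images.
- press: Fixed grey bench tile press: base 240 x 280 x 40 high; dark guard rails at the front corners, 245 high; crosshead top 235 high. Origin: centre of its underside on the table; x points from its front (robot side) to its rear, y to its left, z up. The guard's plane is 100 before the origin; platen, guard and bar are centred on y = 0.
- platen (a joint): Height (m) of the press's steel platen: 0 is down on the tile, 0.030 is fully raised. Two rods with orange caps go up with it through the crosshead: the caps lie on the crosshead at 0 and stand 30 above it when fully raised. It rises slowly (about 3 s for the whole travel) while the lever is held over to the green side, and stays where it is when the lever is released.
- guard (a joint): Lift (m) of the drop guard, a clear panel 220 wide and 90 high in a yellow frame that slides vertically in the rails: 0 closed, 0.115 upper stop; hooked it hangs at about 0.080. With its bar it weighs 0.35 to 0.65 kg and falls if let go unhooked.
- bar (a joint): Lean (rad) of the slotted bar about its hinge on the guard's top edge (axis along the press's y, in the guard's plane, 135 above the table when closed): -0.30 leans towards the robot (its rest), 0 upright, +0.25 rearward stop; hooked about +0.06 to +0.22. The bar is 34 wide: two steel cheeks with a 24 mm slot between, bridged by the cross pin.
- bar_handle (a point): Centre of the black round handle on top of the slotted bar: 22 in diameter, 56 long along the press's y, 105 from the bar's hinge. Best gripped from above by its two flat ends (fingers closing along the press's y); a finger at the middle of its rear side would hit the red bracket's nose while the guard is down.
- bar_pin (a point): Centre of the cross pin, a 10 diameter steel rod bridging the slot along the press's y, 60 from the bar's hinge and 45 below the handle's centre along the bar. This is what goes into the notch.
- notch (a point): Middle of the notch's floor in the fixed red bracket arm (12 wide, along press x). Floor 270 above table, 8 behind the guard's plane; notch 18 long, open upwards, with a lip (5 thick, 13 high, front face 14 before this point) on the robot side and an equal-height wall behind. The pin goes up before the lip, over it and down behind it; seated, its centre is 5 above this point, within 4 along x.
- valve: Hand valve fixed to the table, left or right of the press: foot 130 x 90, block 85 x 60, top 60 high. Origin: centre of its underside. x points to its green plate (the side away from the robot), -x to its red plate; the lever swings along x about an axis 60 above the table.
- lever (a joint): Lean (rad) of the valve lever: 0 is upright (spring-centred), +0.45 is the stop on the green side, -0.45 on the red side. The spring brings it back to 0 when it is let go. Full deflection takes about 5 to 12 N at the knob; hold it at +0.35 or more to raise the platen.
- lever_knob (a point): Centre of the black ball (32 diameter) at the lever's end, 110 from its pivot, 170 above the table when centred; 10 diameter rod below it.
- jar: Loose blue and white porcelain jar with lid, 110 in diameter and 190 high, standing on the opposite side of the press from the valve; leave it alone. Origin: centre of its underside.
- brush_pot: Loose blue ceramic pot (80 diameter, 90 high) with brushes up to 200 high; leave it alone. Origin: centre of its underside.
- tiles: Loose stack of white tiles, 100 x 100 x 55 high; leave it alone. Origin: centre of its underside.
Mind the look-alikes: they are no part of the job. Leave any turquoise or yellow look-alike of the valve alone.

How it is judged (in metres and radians):
On the way, in this order (a step that is already met when the one before it is completed fails the run):
1. the platen is fully raised with the lever (value of joint platen above 0.027 m and value of joint lever above 0.2 rad), for 0.1 s.
2. the lever is let go and back at its middle (value of joint lever between -0.06 and 0.06 rad), for 0.2 s.
3. the guard is lifted clear (value of joint guard above 0.07 m).
At the end, for the whole second after the job is handed in: The platen is raised (26 mm or more), the lever is centred within 0.06 rad, the guard hangs still and open by itself (lift 72 to 86 mm) with the cross pin seated in the notch: within 8 mm of its middle along the bracket and its centre 1 to 9 mm above the notch floor (all of step 2 and value of joint platen above 0.026 m and value of joint guard between 0.072 and 0.086 m and x of bar_pin in the frame of notch between -0.008 and 0.008 m and z of bar_pin in the frame of notch between 0.001 and 0.009 m and velocity of joint guard between -0.02 and 0.02 m/s); the robot touches nothing.
It fails at once if the guard is lifted (more than 20 mm) before the platen is up (value of joint guard above 0.02 m and value of joint platen below 0.025 m).
It fails at once if the guard is let drop (falls faster than 0.45 m/s) (velocity of joint guard below -0.45 m/s).
It fails at once if the jar, the brush pot or the tile stack is shifted by more than 30 mm, or the jar or pot tipped (distance of any of jar, brush_pot, tiles from where it was at the start of the episode above 0.03 m or angle between any of jar, brush_pot's own z axis and vertical above 0.3 rad).
It also fails if it takes over 69 s, if anything falls off the work surface, if the arm or the gripper's body presses on something with over 40 N, if the wrist force passes 120 N, or if a joint passes its speed limit or range.

## Working session

There is one attempt and no reset: what is moved stays moved. The work goes in short steps, Python scripts to look and compute and a tool call to move; the robot and the scene stay as the last step left them, time stands still between calls to the robot, and variables do not carry over. Pictures are saved under pics/ and viewed, and the job is handed in when it is done.

Besides the shell and the picture viewer there is one more tool, called after "Emit:" as name(argument=value, ...), one argument or row to a line, values as JSON. play_rows: Moves the arm, as the interface text tells. Its arguments: {"type":"object","properties":{"steps":{"type":"array"},"grip":{"type":"number"},"squeeze":{"type":"number"}},"required":["steps"]}

```bash
ls; mkdir -p pics; python3 - <<'E'
from rig import ctrl,cams
import cv2
for n in ("scene","top","wrist"):
    im=cams.capture(n); cv2.imwrite(f"pics/{n}0.png",im[:,:,::-1]); print(n,cams.camera_info(n))
    for t in ("press","valve","lever_knob","jar","brush_pot","tiles","notch","bar_handle","bar_pin"):
        try:
            if n!="wrist": print(t,[(round(d['p'],2),[round(v) for v in d['pixel']]) for d in cams.tip_of(n,t)][:4])
        except Exception as e: print(t,e)
print(ctrl.sense())
E
```

```text
pics
scene {'fx': 483.30279196225854, 'fy': 483.30279196225854, 'cx': 313.3803510035951, 'cy': 234.11401017629925, 'xyz': array([1157.55213318, -160.09744786, 1118.71013211]), 'attitude': array([0.71685841, 0.23541087, 0.19803906, 0.62568065])}
press [(0.95, [322, 314])]
valve [(0.98, [198, 286]), (0.85, [135, 257]), (0.64, [209, 228])]
lever_knob [(0.65, [198, 187]), (0.59, [115, 221]), (0.52, [183, 246]), (0.52, [325, 220])]
jar [(0.77, [454, 244])]
brush_pot [(0.94, [186, 330])]
tiles [(0.66, [486, 296])]
notch [(0.66, [329, 221])]
bar_handle [(0.54, [324, 221])]
bar_pin [(0.75, [324, 236])]
top {'fx': 444.3208925150094, 'fy': 444.3208925150094, 'cx': 319.9819579676669, 'cy': 239.60609606978173, 'xyz': array([ 278.29101417,  -66.46526396, 1269.24054181]), 'attitude': array([ 0.70958267,  0.04982086, -0.06932669, -0.69943129])}
press [(0.56, [305, 198])]
valve [(0.86, [470, 284]), (0.84, [398, 312]), (0.79, [411, 246])]
lever_knob [(0.62, [413, 313]), (0.5, [422, 236]), (0.5, [495, 279]), (0.26, [302, 201])]
jar [(0.84, [163, 253]), (0.29, [422, 234])]
brush_pot [(0.56, [421, 204])
[... 353 characters left out ...]
)}
{'time_s': 1.05, 'joints': array([ 1.12561014e+00,  3.12890942e-01,  1.49773135e+00, -1.43827745e-05,
        1.33099443e+00, -2.23379676e-01]), 'dq': array([ 9.25834745e-05,  1.04921560e-03,  1.46498331e-03,  2.17242021e-04,
        1.34746061e-04, -9.15784647e-04]), 'tau': array([-6.60922669e-04, -4.12186933e+01, -2.59898829e+01, -1.72501273e-04,
        6.47847119e-04,  6.76359917e-06]), 'eef_pos': array([115.49844827, 512.13197514, 231.28699662]), 'ee_rot': array([ 1.15334538e-05,  7.81021415e-01,  6.24504243e-01, -7.78512846e-06]), 'force': array([-0.08054209,  0.53670468,  1.06107489]), 'wrist_torque': array([-0.03100634, -0.02659612, -0.0349434 ]), 'grip_width': 0.9996553639251654}
```

View pics/scene0.png

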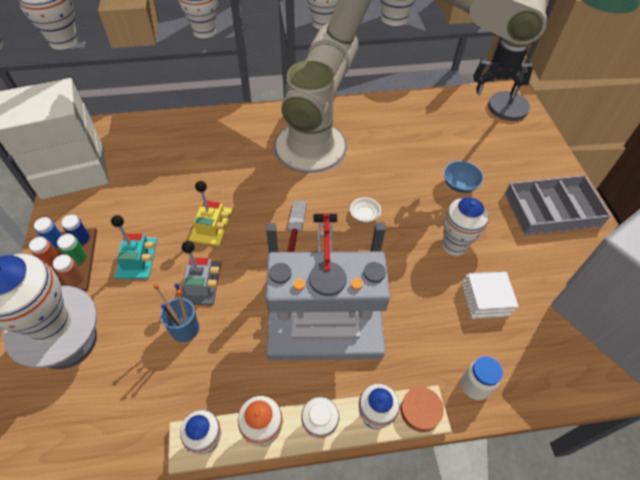

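View pics/top0.png

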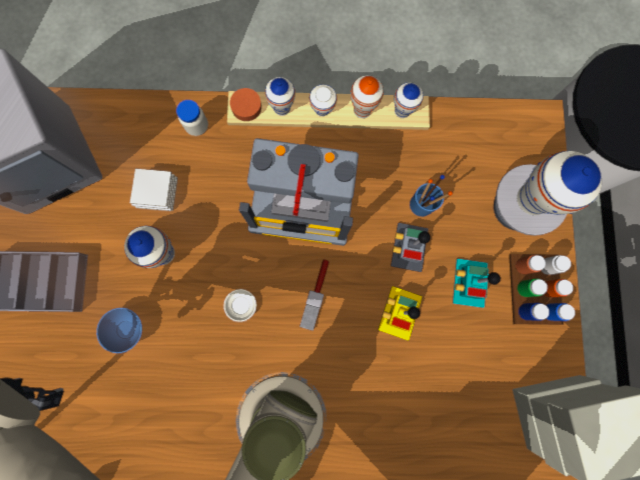

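View pics/wrist0.png

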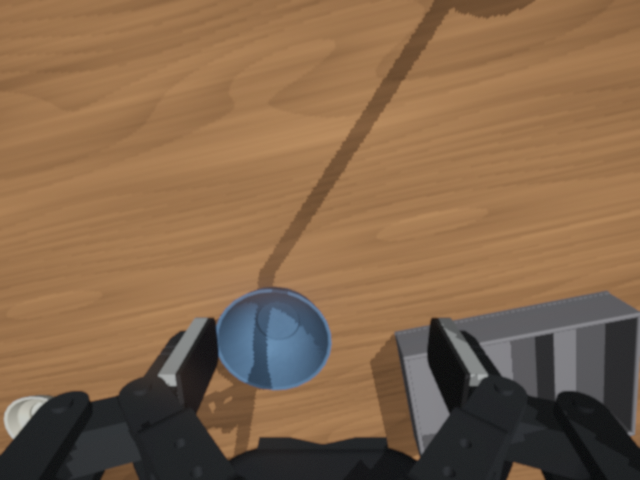

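The real valve is the grey one, at about (410,246) in top and (198,286) in scene. The turquoise and yellow ones are decoys. The press is at (300,190) in top. I'll zoom in next.

```bash
cat > h.py <<'E'
import numpy as np
from scipy.spatial.transform import Rotation as R
from rig import ctrl,cams
import cv2
def cam(n):
    c=cams.camera_info(n); q=c['attitude']; return c,R.from_quat([q[1],q[2],q[3],q[0]]).as_matrix()
def ray(c,M,px):
    d=np.array([(px[0]-c['cx'])/c['fx'],-(px[1]-c['cy'])/c['fy'],-1.]); d=M@d; return np.array(c['xyz']),d/np.linalg.norm(d)
def onplane(n,px,z):
    c,M=cam(n);o,d=ray(c,M,px);return o+d*(z-o[2])/d[2]
def tri(obs):
    A=np.zeros((3,3));b=np.zeros(3)
    L=[]
    for c,M,px in obs:
        o,d=ray(c,M,px);P=np.eye(3)-np.outer(d,d);A+=P;b+=P@o;L.append((o,d))
    x=np.linalg.solve(A,b); return x,[np.linalg.norm(np.cross(x-o,d)) for o,d in L]
def proj(c,M,p):
    q=M.T@(np.asarray(p)-c['xyz']); return np.array([c['cx']-c['fx']*q[0]/q[2],c['cy']+c['fy']*q[1]/q[2]])
def crop(im,x0,y0,x1,y1,f,name):
    cv2.imwrite(name,cv2.resize(im[y0:y1,x0:x1],None,fx=f,fy=f,interpolation=cv2.INTER_CUBIC))
E
python3 - <<'E'
from h import *
a=cv2.imread('pics/top0.png');crop(a,235,130,365,250,6,'pics/t1.png');crop(a,360,170,460,280,5,'pics/t2.png')
a=cv2.imread('pics/scene0.png');crop(a,255,200,400,370,3.5,'pics/s1.png');crop(a,150,230,235,350,5,'pics/s2.png')
for nm,t,s,z in (("valve",(411,246),(198,286),0),("knob",(422,236),(183,246),170),("jar",(163,253),(454,244),0),("pot",(421,204),(186,330),0),("press",(305,198),(322,314),0),("notch",(300,205),(329,221),270),("handle",(292,224),(324,221),235)):
    ct,cs=cam("top"),cam("scene")
    print(nm,tri([(*ct,t),(*cs,s)]),onplane("top",t,z))
E
```

```text
valve (array([ 481.6962038 , -365.31648361,   -7.84384448]), [np.float64(1.870192179144261), np.float64(1.8701921791440979)]) [ 480.38020684 -365.3856204     0.        ]
knob (array([ 478.67096282, -359.28323673,  173.88557473]), [np.float64(6.1567015590689875), np.float64(6.156701559069007)]) [ 479.39715975 -353.94297398  170.        ]
jar (array([448.28387865, 348.31676727,   4.37602387]), [np.float64(2.1515318658890608), np.float64(2.1515318658890275)]) [448.43271869 347.51054666   0.        ]
pot (array([ 607.41172884, -395.41498807,   -2.71456757]), [np.float64(3.195756283560179), np.float64(3.1957562835601454)]) [ 606.67918897 -398.00022674    0.        ]
press (array([615.80935403, -52.59444434,  10.0957062 ]), [np.float64(2.2323308999352416), np.float64(2.2323308999352465)]) [618.22614115 -54.71678547   0.        ]
notch (array([527.79706044, -37.42167688, 280.10931161]), [np.float64(8.839248946812999), np.float64(8.839248946813028)]) [529.02281295 -45.96972422 270.        ]
handle (array([491.36572409, -29.807405  , 232.19803674]), [np.float64(2.728052870309465), np.float64(2.7280528703094507)]) [491.12238255 -27.20095633 235.        ]
```

View pics/t1.png

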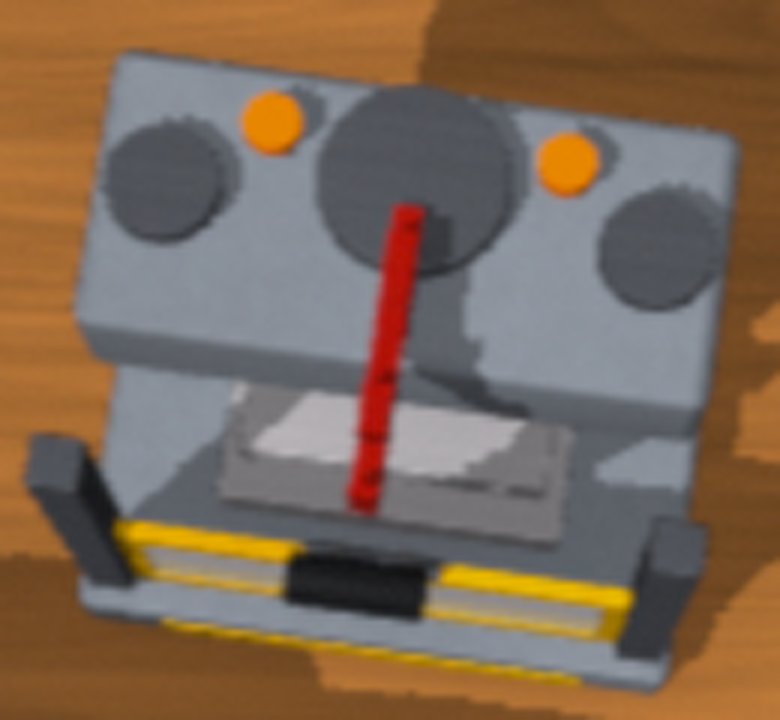

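View pics/t2.png

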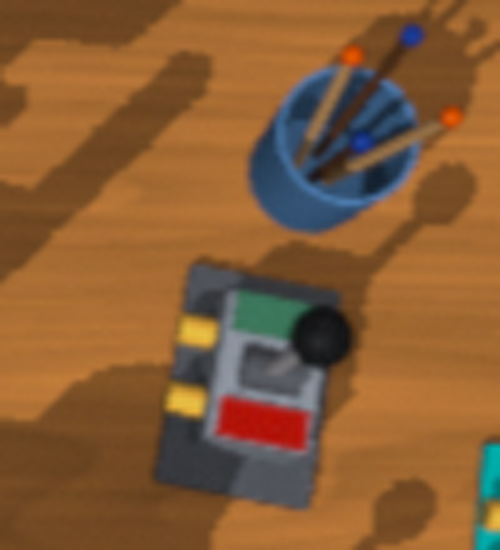

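View pics/s1.png

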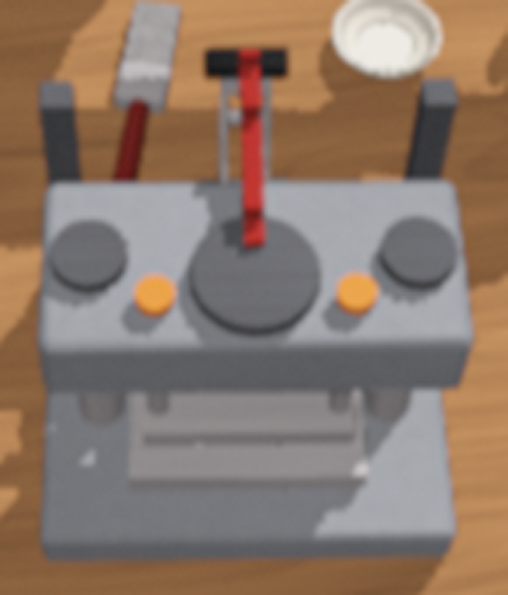

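View pics/s2.png

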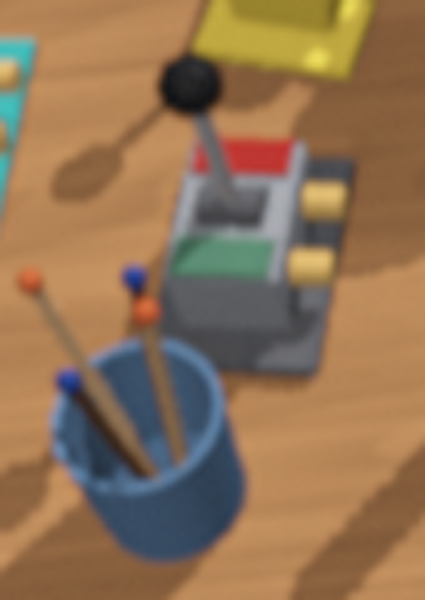

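```bash
python3 - <<'E'
from h import *
from scipy.optimize import least_squares
T=lambda u,v:(235+u/6-.4,130+v/6-.4)
S=lambda u,v:(255+u/3.5-.35,200+v/3.5-.35)
ct,cs=cam("top"),cam("scene")
# keys: (feature, side, cam, px)
obs=[("cr",1,ct,T(122,52)),("cr",-1,ct,T(736,137)),("cf",1,ct,T(78,322)),("cf",-1,ct,T(697,408)),("rl",1,ct,T(57,463)),("rl",-1,ct,T(677,548)),
("cr",-1,cs,S(42,350)),("cr",1,cs,S(470,340)),("cf",-1,cs,S(52,183)),("cf",1,cs,S(460,183)),("rl",-1,cs,S(56,93)),("rl",1,cs,S(437,91)),
("br",-1,cs,S(43,548)),("br",1,cs,S(452,545)),("bf",1,ct,T(82,597)),("bf",-1,ct,T(662,680)),
]
def pts(p,f,s):
    x,y,a,xcr,xcf,yc,xr,yr=p
    L={"cr":(xcr,s*yc,235),"cf":(xcf,s*yc,235),"rl":(xr,s*yr,245),"br":(120,s*140,5),"bf":(-120,s*140,30)}[f]
    return np.array([x+np.cos(a)*L[0]-np.sin(a)*L[1],y+np.sin(a)*L[0]+np.cos(a)*L[1],L[2]])
def res(p): return np.concatenate([proj(*c,pts(p,f,s))-px for f,s,c,px in obs])
r=least_squares(res,[610,-50,-.1,100,-20,130,-100,120],loss='soft_l1')
print(np.round(r.x,3));
for o,e in zip(obs,r.fun.reshape(-1,2) if len(r.fun)==2*len(obs) else res(r.x).reshape(-1,2)): print(o[0],o[1],np.round(e,1))
x,y,a=r.x[:3]
f=lambda X,Y,Z:np.round([x+np.cos(a)*X-np.sin(a)*Y,y+np.sin(a)*X+np.cos(a)*Y,Z],1)
h=f(-100-105*np.sin(.3),0,135+105*np.cos(.3))
print("handle",h,proj(*ct,h),"obs",T(357,583),proj(*cs,h),"obs",S(246,62));print("notch",f(-92,0,270),proj(*ct,f(-115,0,283)),T(362,505))
# valve
V=lambda u,v:(360+u/5-.4,170+v/5-.4)
for q in [(190,262),(342,292),(155,480),(308,507)]: print("foot",onplane("top",V(*q),5))
for q in [(230,290),(325,307),(207,438),(306,452)]: print("block",onplane("top",V(*q),60))
print(tri([(*ct,V(322,336)),(*cs,(150+190/5-.4,230+84/5-.4))]))
print([(k,np.round(tri([(*ct,V(*t)),(*cs,(150+s[0]/5-.4,230+s[1]/5-.4))])[0])) for k,t,s in (("orange",(352,57),(31,281)),("o2",(451,117),(145,310)),("b1",(411,35),(68,380)),("b2",(361,143),(134,277)),("o",(352,57),(145,310)),("o",(451,117),(31,281)),("b1",(411,35),(134,277)),("b2",(361,143),(68,380)))])
E
```

```text
[ 6.09968e+02 -4.57550e+01 -1.19000e-01  8.08560e+01 -3.43380e+01
  1.26003e+02 -9.63470e+01  1.23017e+02]
cr 1 [-0.6 -0.7]
cr -1 [-0.9 -1. ]
cf 1 [-0.8 -0.7]
cf -1 [-0. -1.]
rl 1 [-0.7 -0.2]
rl -1 [-0.7 -0.4]
cr -1 [-0.2 -1.5]
cr 1 [-0.3 -0.1]
cf -1 [-1.1 -0.3]
cf 1 [-3.2 -1.5]
rl -1 [-0.2 -0. ]
rl 1 [-0.3 -0.5]
br -1 [-0.4  2.5]
br 1 [-0.7  1.6]
bf 1 [-1.5  3.1]
bf -1 [0.1 2.5]
handle [479.9 -30.2 235.3] [293.15719156 228.64157776] obs (294.1, 226.76666666666668) [324.29788858 216.24237137] obs (324.93571428571425, 217.36428571428573)
notch [518.6 -34.8 270. ] [293.50329106 217.73453874] (294.93333333333334, 213.76666666666668)
foot [ 549.93337263 -326.41116391    5.        ]
foot [ 533.63728434 -415.38018611    5.        ]
foot [ 421.62296608 -303.96211551    5.        ]
foot [ 407.38006063 -392.04408891    5.        ]
block [ 522.5555931  -337.26668882   60.        ]
block [ 513.82579458 -390.39568895   60.        ]
block [ 439.09951521 -322.79704674   60.        ]
block [ 432.17666388 -377.57475683   60.        ]
(array([ 477.30580991, -357.09500544,  170.84646307]), [np.float64(1.6117193249109243), np.float64(1.6117193249110253)])
[('orange', array([ 610., -388.,  220.])), ('o2', array([ 593., -400.,  175.])), ('b1', array([ 633., -405.,  180.])), ('b2', array([ 579., -381.,  169.])), ('o', array([ 615., -369.,  200.])), ('o', array([ 588., -421.,  190.])), ('b1', array([ 616., -377.,  234.])), ('b2', array([ 596., -411.,  109.]))]
```

```bash
cat >> h.py <<'E'
def toolM():
    s=ctrl.sense(); q=s['ee_rot']; return np.array(s['eef_pos']),R.from_quat([q[1],q[2],q[3],q[0]]).as_matrix()
def plan(wps,yawdeg=None,start=None):
    p,M=toolM()
    if start is not None: p=np.array(start,float)
    cur=np.degrees(np.arctan2(M[1,0],M[0,0])); print("tool x angle",round(cur,2))
    if yawdeg is not None:
        print("turn z units",round(-(yawdeg-cur)/45,4)); a=np.radians(yawdeg); M=np.array([[np.cos(a),np.sin(a),0],[np.sin(a),-np.cos(a),0],[0,0,-1]])
    for w in wps:
        d=M.T@(np.array(w)-p); n=int(np.ceil(np.linalg.norm(d)/40)); print(w,"mm",np.round(d,1),"n",n,"units/row",np.round(d/750/n,4)); p=np.array(w,float)
E
python3 -c "
from h import *
plan([(115.5,512,330),(330,330,330),(410,0,330),(426,-348,330),(426,-348,146)],79.8)"
```

```text
tool x angle 77.29
turn z units -0.0557
(115.5, 512, 330) mm [ -0.1   0.  -98.7] n 3 units/row [-0.0001  0.     -0.0439]
(330, 330, 330) mm [-141.1  243.3    0. ] n 8 units/row [-0.0235  0.0406  0.    ]
(410, 0, 330) mm [-310.6  137.2    0. ] n 9 units/row [-0.046   0.0203  0.    ]
(426, -348, 330) mm [-339.7   77.4    0. ] n 9 units/row [-0.0503  0.0115  0.    ]
(426, -348, 146) mm [  0.   0. 184.] n 5 units/row [0.     0.     0.0491]
```

Emit:
play_rows(
  steps=[
    [[0,0,-0.044],[0,0,-0.0557]],
    [[0,0,-0.044],[0,0,0]],
    [[0,0,-0.044],[0,0,0]],
    [[-0.0235,0.0406,0],[0,0,0]],
    [[-0.0235,0.0406,0],[0,0,0]],
    [[-0.0235,0.0406,0],[0,0,0]],
    [[-0.0235,0.0406,0],[0,0,0]],
    [[-0.0235,0.0406,0],[0,0,0]],
    [[-0.0235,0.0406,0],[0,0,0]],
    [[-0.0235,0.0406,0],[0,0,0]],
    [[-0.0235,0.0406,0],[0,0,0]],
    [[-0.046,0.0203,0],[0,0,0]],
    [[-0.046,0.0203,0],[0,0,0]],
    [[-0.046,0.0203,0],[0,0,0]],
    [[-0.046,0.0203,0],[0,0,0]],
    [[-0.046,0.0203,0],[0,0,0]],
    [[-0.046,0.0203,0],[0,0,0]],
    [[-0.046,0.0203,0],[0,0,0]],
    [[-0.046,0.0203,0],[0,0,0]],
    [[-0.046,0.0203,0],[0,0,0]],
  ],
  grip=0,
)

```text
time_s: 3.05
eef_pos: [410.2, -1.2, 330.5]
ee_rot: [0.0, 0.767, 0.641, 0.0]
force: [0.4, 1.0, -0.2]
grip_width: 1.0
```

```bash
python3 - <<'E'
from h import *
import pickle
c,M=cam("wrist"); im=cams.capture("wrist"); pickle.dump((c,M),open("w1.pkl","wb")); cv2.imwrite("pics/w1.png",im[:,:,::-1]); print(c)
for t in ("notch","bar_handle","bar_pin","press"): print(t,[(round(d['p'],2),np.round(d['pixel'],1)) for d in cams.tip_of("wrist",t)][:3])
for nm,p in (("handle",[479.9,-30.2,235.3]),("notch",[518.6,-34.8,270])): print(nm,proj(c,M,p))
E
```

```text
{'fx': 368.7354144607698, 'fy': 368.7354144607698, 'cx': 322.4146520355413, 'cy': 245.17067435935496, 'xyz': array([326.51659206,  13.24091512, 472.33391361]), 'attitude': array([ 0.75685428, -0.12517542, -0.10518138,  0.63280296])}
notch [(0.57, array([299.4, 419.6]))]
bar_handle [(0.92, array([300.7, 342.3]))]
bar_pin [(0.88, array([303.9, 329.6]))]
press [(0.86, array([313.5, 328.4]))]
handle [301.27713725 343.80982243]
notch [302.99123447 421.02120089]
```

View pics/w1.png

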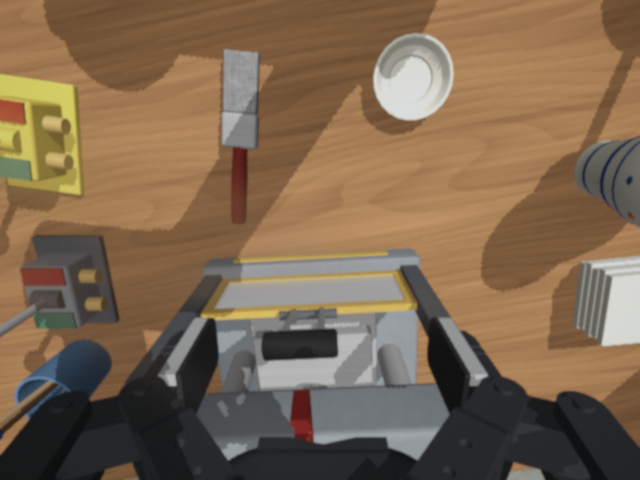

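The wrist view shows the handle at about (300,344), against a predicted (301,344), so the press pose holds. I'll go on to the valve.

Emit:
play_rows(
  steps=[
    [[-0.0503,0.0115,0],[0,0,0]],
    [[-0.0503,0.0115,0],[0,0,0]],
    [[-0.0503,0.0115,0],[0,0,0]],
    [[-0.0503,0.0115,0],[0,0,0]],
    [[-0.0503,0.0115,0],[0,0,0]],
    [[-0.0503,0.0115,0],[0,0,0]],
    [[-0.0503,0.0115,0],[0,0,0]],
    [[-0.0503,0.0115,0],[0,0,0]],
    [[-0.0503,0.0115,0],[0,0,0]],
    [[0,0,0.035],[0,0,0]],
    [[0,0,0.035],[0,0,0]],
    [[0,0,0.035],[0,0,0]],
    [[0,0,0.035],[0,0,0]],
    [[0,0,0.035],[0,0,0]],
    [[0,0,0.035],[0,0,0]],
    [[0,0,0.035],[0,0,0]],
    [[0,0,0],[0,0,0]],
  ],
  grip=1,
)

```text
time_s: 5.0
eef_pos: [426.2, -345.1, 143.8]
ee_rot: [-0.003, 0.767, 0.642, 0.0]
force: [0.2, -0.0, 0.4]
grip_width: 0.002
```

```bash
python3 - <<'E'
from h import *
c,M=cam("wrist");im=cams.capture("wrist");cv2.imwrite("pics/w2.png",im[:,:,::-1])
im=cams.capture("scene");crop(im[:,:,::-1],140,160,290,350,4,"pics/s3.png")
print(toolM()[0],proj(c,M,[477.3,-357.1,171]),proj(c,M,toolM()[0]))
E
```

```text
[ 427.17096142 -346.97152557  147.42882467] [317.03271645 469.93873551] [319.75488878 331.18837949]
```

View pics/w2.png

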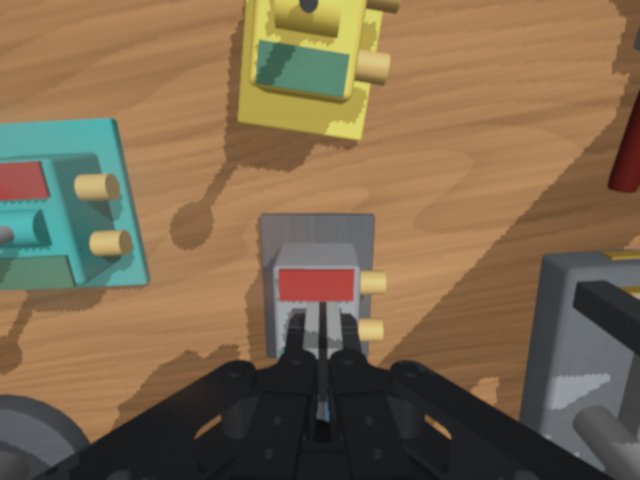

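View pics/s3.png

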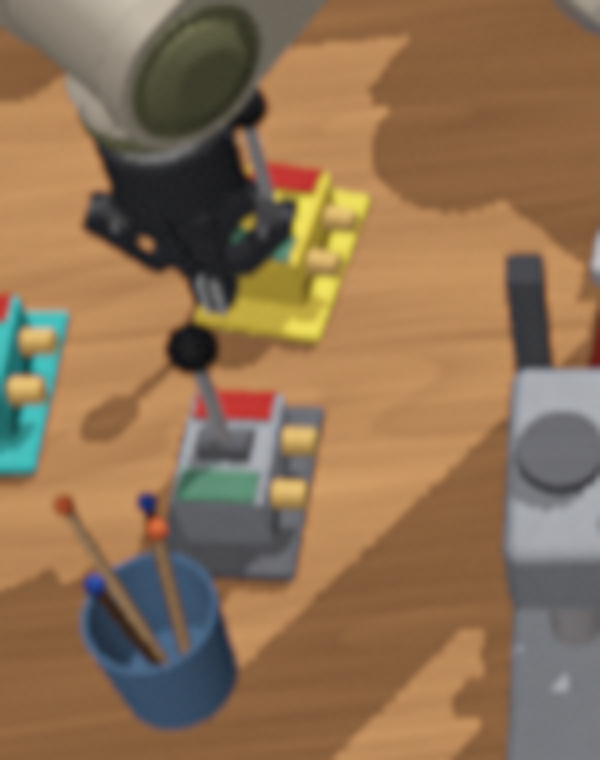

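Emit:
play_rows(
  steps=[
    [[-0.0013,0.0133,0],[0,0,0]],
    [[0,0.0133,0],[0,0,0]],
    [[0,0.0133,0],[0,0,0]],
    [[0,0.0133,0],[0,0,0]],
    [[0,0.0133,0.001],[0,0,0]],
    [[0,0.0133,0.001],[0,0,0]],
    [[0,0,0],[0,0,0]],
  ],
)

```text
time_s: 5.8
eef_pos: [485.6, -359.2, 144.7]
ee_rot: [-0.001, 0.767, 0.642, -0.0]
force: [-5.9, 0.7, 3.5]
grip_width: -0.004
```

```bash
python3 - <<'E'
from h import *
im=cams.capture("scene");crop(im[:,:,::-1],140,160,290,350,4,"pics/s4.png")
print(toolM()[0],ctrl.sense()['force'])
E
```

```text
[ 485.2413864  -359.15631182  144.76836958] [-6.1490039   0.90856988  2.05358669]
```

View pics/s4.png

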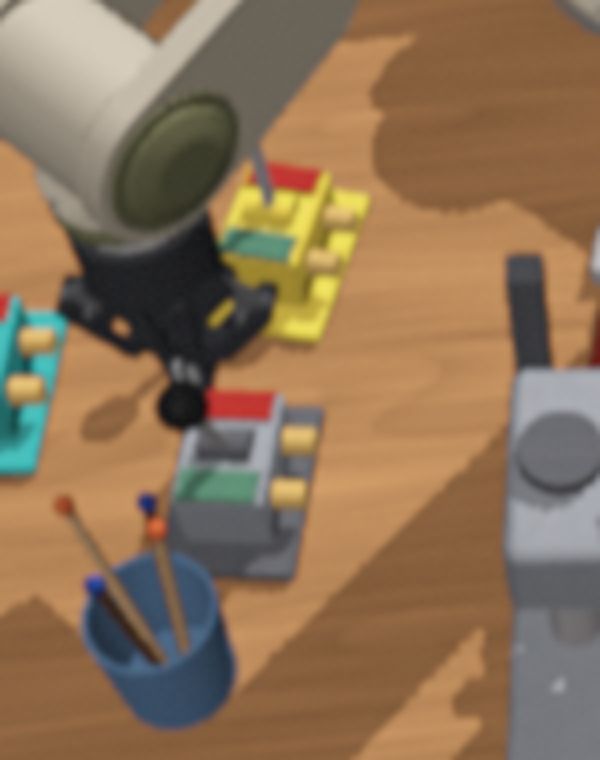

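```bash
python3 - <<'E'
from h import *
c=cam("scene")
for t in (0,.25,.3,.35,.4,.45): print(t,proj(*c,[477.3+110*np.sin(t)*.984,-357.1-110*np.sin(t)*.177,61+110*np.cos(t)]))
print(140+182/4-.4,160+406/4-.4)
E
```

```text
0 [186.88449094 246.3025826 ]
0.25 [184.94578476 256.71605778]
0.3 [184.63631854 258.9623618 ]
0.35 [184.35578679 261.24762152]
0.4 [184.10521343 263.56468438]
0.45 [183.88551231 265.90622011]
185.1 261.1
```

Lean is about 0.35, right at the threshold, so I'll push 6 mm further and hold.

Emit:
play_rows(
  steps=[
    [[0,0.004,0],[0,0,0]],
    [[0,0.004,0],[0,0,0]],
    [[0,0,0],[0,0,0]],
    [[0,0,0],[0,0,0]],
    [[0,0,0],[0,0,0]],
    [[0,0,0],[0,0,0]],
    [[0,0,0],[0,0,0]],
    [[0,0,0],[0,0,0]],
    [[0,0,0],[0,0,0]],
    [[0,0,0],[0,0,0]],
    [[0,0,0],[0,0,0]],
    [[0,0,0],[0,0,0]],
    [[0,0,0],[0,0,0]],
    [[0,0,0],[0,0,0]],
    [[0,0,0],[0,0,0]],
  ],
)

```text
time_s: 7.35
eef_pos: [490.0, -359.9, 143.9]
ee_rot: [-0.002, 0.767, 0.641, -0.001]
force: [-8.2, 0.1, -2.5]
grip_width: 0.002
```

```bash
python3 - <<'E'
from h import *
im=cams.capture("scene");crop(im[:,:,::-1],140,190,400,350,3,"pics/s5.png")
print(toolM()[0],ctrl.sense()['force'])
E
```

```text
[ 489.96873967 -359.93553748  143.94336469] [-7.66821999 -0.73341673 -2.94150081]
```

View pics/s5.png

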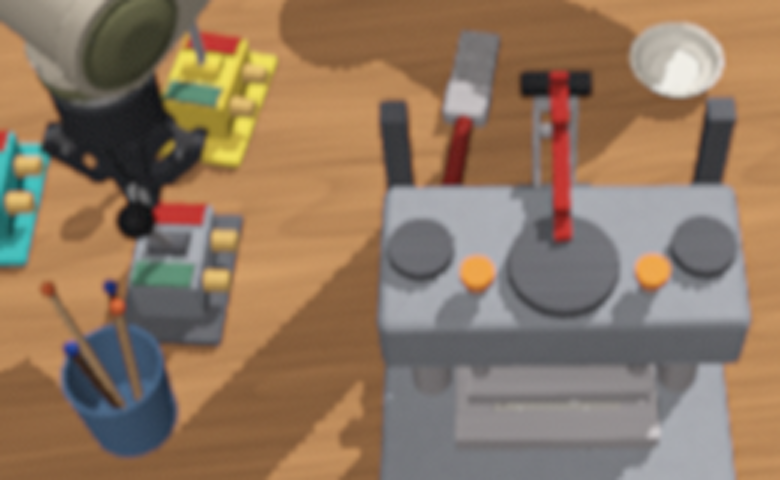

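The caps are lifting: each now shows a gap to its shadow. I'll keep holding.

Emit:
play_rows(
  steps=[
    [[0,0.001,0],[0,0,0]],
    [[0,0,0],[0,0,0]],
    [[0,0,0],[0,0,0]],
    [[0,0,0],[0,0,0]],
    [[0,0,0],[0,0,0]],
    [[0,0,0],[0,0,0]],
    [[0,0,0],[0,0,0]],
    [[0,0,0],[0,0,0]],
    [[0,0,0],[0,0,0]],
    [[0,0,0],[0,0,0]],
    [[0,0,0],[0,0,0]],
    [[0,0,0],[0,0,0]],
    [[0,0,0],[0,0,0]],
    [[0,0,0],[0,0,0]],
    [[0,0,0],[0,0,0]],
    [[0,0,0],[0,0,0]],
    [[0,0,0],[0,0,0]],
    [[0,0,0],[0,0,0]],
    [[0,0,0],[0,0,0]],
    [[0,0,0],[0,0,0]],
  ],
)

```text
time_s: 9.4
eef_pos: [490.7, -360.1, 143.8]
ee_rot: [-0.002, 0.767, 0.641, -0.001]
force: [-6.5, -0.8, -2.5]
grip_width: 0.002
```

```bash
python3 - <<'E'
from h import *
im=cams.capture("scene");crop(im[:,:,::-1],140,190,400,350,3,"pics/s6.png")
print(toolM()[0],ctrl.sense()['force'])
E
```

```text
[ 490.67256621 -360.06026572  143.76949836] [-7.0313914  -0.82533162 -3.47826664]
```

Emit:
play_rows(
  steps=[
    [[0,0,0],[0,0,0]],
    [[0,0,0],[0,0,0]],
    [[0,0,0],[0,0,0]],
    [[0,0,0],[0,0,0]],
    [[0,0,0],[0,0,0]],
    [[0,0,0],[0,0,0]],
    [[0,0,0],[0,0,0]],
    [[0,0,0],[0,0,0]],
    [[0,0,0],[0,0,0]],
    [[0,0,0],[0,0,0]],
  ],
)

```text
time_s: 10.45
eef_pos: [490.7, -360.0, 143.8]
ee_rot: [-0.002, 0.767, 0.641, -0.001]
force: [-5.9, 0.6, -3.3]
grip_width: 0.001
```

```bash
python3 - <<'E'
from h import *
im=cams.capture("scene");crop(im[:,:,::-1],140,190,400,350,3,"pics/s7.png")
import numpy as np
def caps(n):
    a=cv2.imread(n);m=cv2.inRange(cv2.cvtColor(a,cv2.COLOR_BGR2HSV),(8,180,180),(22,255,255));
    k,_,st,ce=cv2.connectedComponentsWithStats(m);print(n,[(np.round(ce[i]/3,1)) for i in range(1,k) if st[i,4]>300 and ce[i][0]>390])
for i in (5,6,7): caps(f"pics/s{i}.png")
# expected 30mm shift
c=cam("scene");a=-.119
for z in (237,240,267,270): print(z,proj(*c,[609.97+60*np.cos(a),-45.7+60*np.sin(a),z])-[140,190])
E
```

```text
pics/s5.png []
pics/s6.png []
pics/s7.png []
237 [187.39734024  98.08905895]
240 [187.44666287  97.37475467]
267 [187.90155599  90.78686389]
270 [187.95335405  90.03670969]
```

View pics/s7.png

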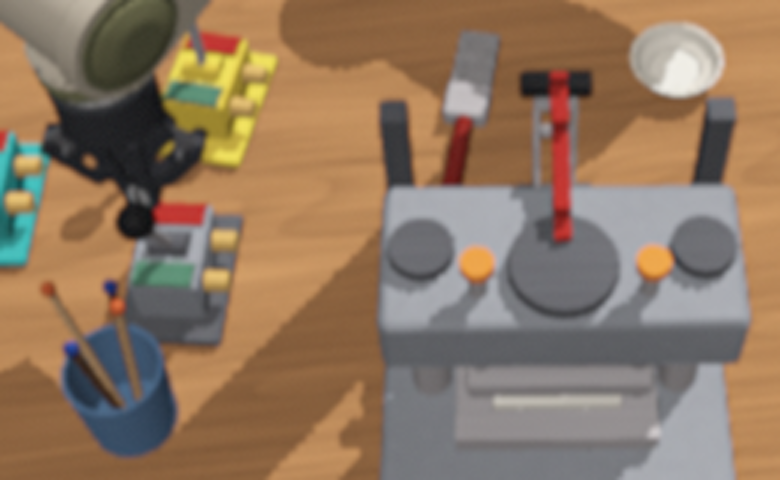

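```bash
python3 - <<'E'
import cv2,numpy as np
def caps(a,n):
    m=((a[:,:,2]>200)&(a[:,:,1]>100)&(a[:,:,1]<190)&(a[:,:,0]<80)).astype(np.uint8)
    k,_,st,ce=cv2.connectedComponentsWithStats(m);print(n,[(np.round(ce[i]/3,2),st[i,4]) for i in range(1,k) if st[i,4]>300 and ce[i][0]>330])
a=cv2.imread('pics/scene0.png')[190:350,140:400];caps(cv2.resize(a,None,fx=3,fy=3,interpolation=cv2.INTER_CUBIC),0)
for i in (5,6,7): caps(cv2.imread(f"pics/s{i}.png"),i)
E
```

```text
0 [(array([158.99,  94.51]), np.int32(565)), (array([216.71,  93.98]), np.int32(545))]
5 [(array([217.28,  90.63]), np.int32(555)), (array([158.92,  91.14]), np.int32(565))]
6 [(array([158.85,  88.73]), np.int32(567)), (array([217.96,  88.18]), np.int32(598))]
7 [(array([218.17,  87.53]), np.int32(615)), (array([158.83,  88.14]), np.int32(570))]
```

Emit:
play_rows(
  steps=[
    [[0,0.002,0],[0,0,0]],
    [[0,0,0],[0,0,0]],
    [[0,0,0],[0,0,0]],
    [[0,0,0],[0,0,0]],
    [[0,0,0],[0,0,0]],
    [[0,0,0],[0,0,0]],
    [[0,0,0],[0,0,0]],
    [[0,0,0],[0,0,0]],
    [[0,0,0],[0,0,0]],
    [[0,0,0],[0,0,0]],
    [[0,0,0],[0,0,0]],
    [[0,0,0],[0,0,0]],
    [[0,0,0],[0,0,0]],
    [[0,0,0],[0,0,0]],
    [[0,0,0],[0,0,0]],
  ],
)

```text
time_s: 12.0
eef_pos: [492.0, -360.2, 143.6]
ee_rot: [-0.002, 0.767, 0.641, -0.001]
force: [-7.1, -0.2, -4.8]
grip_width: -0.002
```

```bash
cat > caps.py <<'E'
from h import *
import sys
im=cams.capture("scene");crop(im[:,:,::-1],140,190,400,350,3,sys.argv[1])
a=cv2.imread(sys.argv[1])
m=((a[:,:,2]>200)&(a[:,:,1]>100)&(a[:,:,1]<190)&(a[:,:,0]<80)).astype(np.uint8)
k,_,st,ce=cv2.connectedComponentsWithStats(m);print([(np.round(ce[i]/3,2),st[i,4]) for i in range(1,k) if st[i,4]>300 and ce[i][0]>330])
E
python3 caps.py pics/s8.png
```

```text
[(array([218.19,  87.5 ]), np.int32(617)), (array([158.82,  88.14]), np.int32(574))]
```

Emit:
play_rows(
  steps=[
    [[0,0.004,0],[0,0,0]],
    [[0,0,0],[0,0,0]],
    [[0,0,0],[0,0,0]],
    [[0,0,0],[0,0,0]],
    [[0,0,0],[0,0,0]],
    [[0,0,0],[0,0,0]],
    [[0,0,0],[0,0,0]],
    [[0,0,0],[0,0,0]],
  ],
)

```text
time_s: 12.85
eef_pos: [494.8, -360.5, 143.4]
ee_rot: [-0.003, 0.767, 0.641, -0.001]
force: [-8.0, 0.5, -3.8]
grip_width: -0.003
```

```bash
python3 caps.py pics/s9.png; python3 - <<'E'
from h import *
# top-camera check of cap shift
ct=cam("top"); im=cams.capture("top")[:,:,::-1]; cv2.imwrite("pics/top1.png",im)
for n in ("pics/top0.png","pics/top1.png"):
    a=cv2.imread(n)[130:180,260:360]; a=cv2.resize(a,None,fx=3,fy=3,interpolation=cv2.INTER_CUBIC)
    m=((a[:,:,2]>200)&(a[:,:,1]>100)&(a[:,:,1]<190)&(a[:,:,0]<80)).astype(np.uint8)
    k,_,st,ce=cv2.connectedComponentsWithStats(m);print([(np.round(ce[i]/3,2),st[i,4]) for i in range(1,k) if st[i,4]>100])
cs=cam("scene")
a=-.119
for Y in (61,-61):
  for z in (240,270):
    p=[609.97+58*np.cos(a)-Y*np.sin(a),-45.7+58*np.sin(a)+Y*np.cos(a),z]
    print(z,proj(*ct,p)-[260,130],proj(*cs,p)-[140,190])
E
```

```text
[(array([218.17,  87.52]), np.int32(615)), (array([158.83,  88.14]), np.int32(572))]
[(array([20.03, 20.16]), np.int32(619)), (array([69.32, 27.05]), np.int32(619))]
[(array([19.29, 16.08]), np.int32(605)), (array([69.93, 23.24]), np.int32(587))]
240 [19.13183549 19.21498105] [216.67003424  96.17489488]
270 [18.34548638 14.53847986] [217.89895917  88.82517049]
240 [68.91648761 25.98185114] [158.07954581  96.89279991]
270 [69.53223365 21.49918341] [157.85739305  89.54224666]
```

View pics/s9.png

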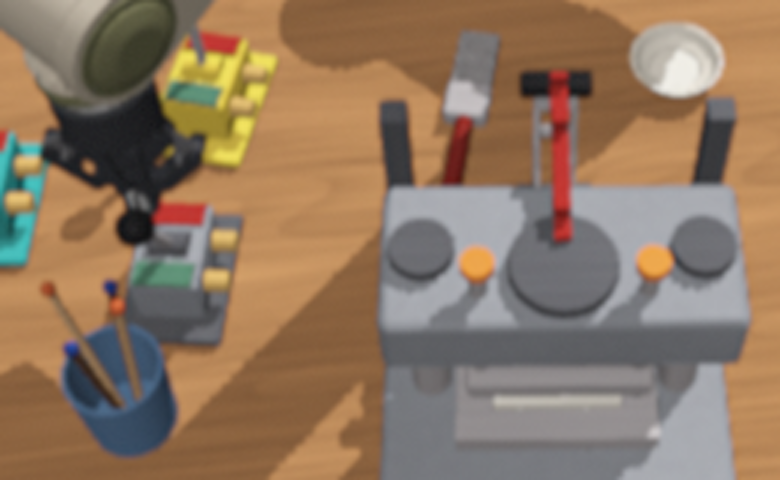

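```bash
python3 - <<'E'
from h import *
b=cams.capture("scene")[:,:,::-1].copy(); a=cv2.imread('pics/scene0.png'); cv2.imwrite('pics/scene1.png',b)
t0=cv2.imread('pics/top0.png');t1=cv2.imread('pics/top1.png')
o=[cv2.resize(i[y:y+30,x:x+30],None,fx=12,fy=12,interpolation=cv2.INTER_NEAREST) for i,x,y in ((a,284,265),(b,284,265),(t0,265,132),(t1,265,132))]
cv2.imwrite('pics/cmp.png',cv2.resize(np.vstack([np.hstack(o[:2]),np.hstack(o[2:])]),None,fx=.8,fy=.8))
E
```

```text
(no output)
```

View pics/cmp.png

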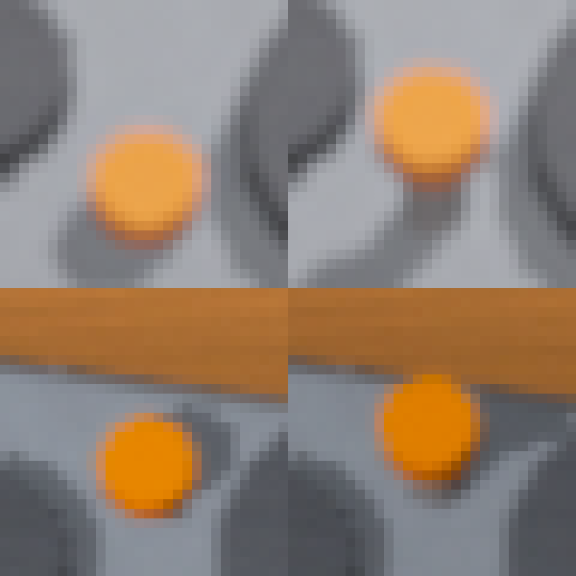

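```bash
python3 - <<'E'
from h import *
ct,cs=cam("top"),cam("scene")
T=np.array([260,130]);S=np.array([140,190])
for n,t,s in (("L0",(20.03,20.16),(216.71,93.98)),("L1",(19.29,16.08),(218.17,87.52)),("R0",(69.32,27.05),(158.99,94.51)),("R1",(69.93,23.24),(158.83,88.14))):
    print(n,tri([(*ct,T+t),(*cs,S+s)]))
# crosshead corners
for n,t,s in (("crL",(122,52),(470,340)),("crR",(736,137),(42,350)),("cfL",(78,322),(460,183)),("cfR",(697,408),(52,183))):
    print(n,tri([(*ct,(235+t[0]/6-.4,130+t[1]/6-.4)),(*cs,(255+s[0]/3.5-.35,200+s[1]/3.5-.35))]))
E
```

```text
L0 (array([671.41584261,   6.95479508, 243.34189646]), [np.float64(1.4573425361863976), np.float64(1.4573425361864132)])
L1 (array([671.50476034,   7.43125792, 269.5747991 ]), [np.float64(1.7598921989998666), np.float64(1.759892198999894)])
R0 (array([ 656.60086353, -112.39028923,  243.23788945]), [np.float64(1.6275090316031517), np.float64(1.6275090316031469)])
R1 (array([ 656.56295817, -112.46068003,  269.05709011]), [np.float64(1.7247702593962955), np.float64(1.7247702593963157)])
crL (array([704.54898598,  69.60310203, 233.05857494]), [np.float64(1.185193110753183), np.float64(1.1851931107532045)])
crR (array([ 675.22431686, -181.99795749,  229.05476279]), [np.float64(1.48393894312396), np.float64(1.4839389431240848)])
cfL (array([591.7898331 ,  86.84184476, 228.83590707]), [np.float64(4.410604387079281), np.float64(4.410604387079266)])
cfR (array([ 559.51504253, -165.85567899,  231.44272354]), [np.float64(1.3819615030079342), np.float64(1.3819615030079773)])
```

Emit:
play_rows(
  steps=[
    [[0,0.005,0],[0,0,0]],
    [[0,0,0],[0,0,0]],
    [[0,0,0],[0,0,0]],
    [[0,0,0],[0,0,0]],
    [[0,0,0],[0,0,0]],
    [[0,0,0],[0,0,0]],
  ],
)

```text
time_s: 13.6
eef_pos: [497.0, -360.8, 143.2]
ee_rot: [-0.005, 0.767, 0.641, -0.002]
force: [-17.2, 3.6, -1.1]
grip_width: 0.003
```

```bash
python3 caps.py pics/s10.png
```

```text
[(array([158.83,  88.11]), np.int32(575)), (array([218.16,  87.53]), np.int32(614))]
```

The lever is hard on its stop (17 N) and the caps no longer move, so the platen is at its upper stop. I'll release.

Emit:
play_rows(
  steps=[
    [[0,-0.015,0],[0,0,0]],
    [[0,-0.02,0],[0,0,0]],
    [[0,-0.025,0],[0,0,0]],
    [[0,-0.025,0],[0,0,0]],
    [[0,-0.025,0],[0,0,0]],
    [[0,0,-0.03],[0,0,0]],
    [[0,0,-0.05],[0,0,0]],
    [[0,0,-0.05],[0,0,0]],
    [[0,0,-0.05],[0,0,0]],
    [[0,0,-0.05],[0,0,0]],
    [[0,0,-0.03],[0,0,0]],
  ],
  grip=0,
)

```text
time_s: 14.75
eef_pos: [419.4, -347.3, 343.2]
ee_rot: [0.002, 0.767, 0.642, 0.0]
force: [0.3, -0.2, 0.1]
grip_width: 1.001
```

```bash
python3 caps.py pics/s11.png; python3 - <<'E'
from h import *
plan([(400,-38,360),(425,-24,330)],83.2)
p,M=toolM();print(p)
E
```

```text
[(array([218.1 ,  87.56]), np.int32(543)), (array([158.82,  88.21]), np.int32(573))]
tool x angle 79.81
turn z units -0.0752
(400, -38, 360) mm [305.3 -56.2 -14.2] n 8 units/row [ 0.0509 -0.0094 -0.0024]
(425, -24, 330) mm [16.9 23.2 30. ] n 2 units/row [0.0112 0.0154 0.02  ]
[ 419.70744592 -347.76533743  345.84047604]
```

View pics/s11.png

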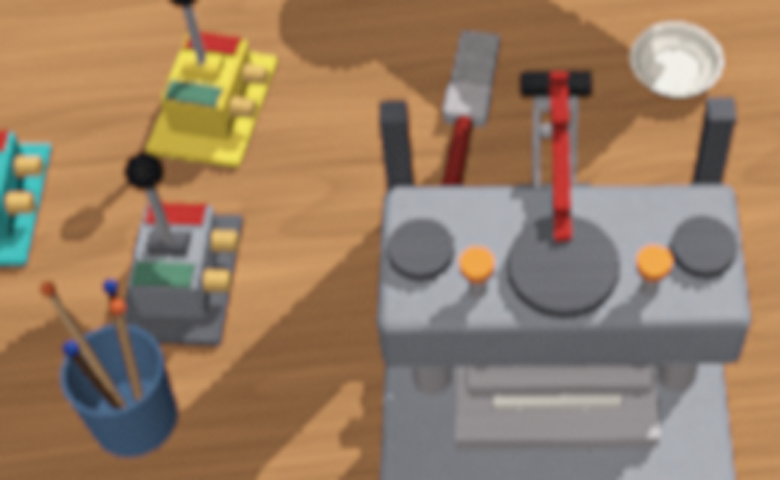

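Lever is upright again. Next I move to a point before the handle, yawed to the press and pitched to match the bar's lean.

Emit:
play_rows(
  steps=[
    [[0,0,0],[0,0,-0.0752]],
    [[0.0505,-0.0094,-0.0024],[0,0,0]],
    [[0.0505,-0.0094,-0.0024],[0,0,0]],
    [[0.0505,-0.0094,-0.0024],[0,0,0]],
    [[0.0505,-0.0094,-0.0024],[0,0,0]],
    [[0.0505,-0.0094,-0.0024],[0,0,0]],
    [[0.0505,-0.0094,-0.0024],[0,0,0]],
    [[0.0505,-0.0094,-0.0024],[0,0,0]],
    [[0.0505,-0.0094,-0.0024],[0,0,0]],
    [[0,0,0],[-0.13,0,0]],
    [[0,0,0],[-0.13,0,0]],
    [[0,0,0],[-0.122,0,0]],
    [[0,0,0],[0,0,0]],
    [[0,0,0],[0,0,0]],
  ],
)

```text
time_s: 16.2
eef_pos: [398.7, -39.6, 354.7]
ee_rot: [0.111, 0.74, 0.656, 0.099]
force: [0.1, 0.4, 0.7]
grip_width: 0.999
```

```bash
python3 - <<'E'
from h import *
p,M=toolM();print(p,M.round(3))
c,Mc=cam("wrist");im=cams.capture("wrist");cv2.imwrite("pics/w3.png",im[:,:,::-1])
for t in ("notch","bar_handle","bar_pin"): print(t,[(round(d['p'],2),np.round(d['pixel'],1)) for d in cams.tip_of("wrist",t)][:3])
for nm,q in (("handle",[479.9,-30.2,235.3]),("notch",[518.6,-34.8,270])): print(nm,proj(c,Mc,q))
a=-.119
for s in (28,-28):
  for r in (-11,11): print(s,r,proj(c,Mc,[479.9-np.sin(a)*s+r*np.cos(a),-30.2+np.cos(a)*s+r*np.sin(a),235.3]))
tgt=np.array([455.5,-27.3,314.6]); print("tool",M.T@(tgt-p))
E
```

```text
[398.69662249 -39.63944255 354.65542768] [[ 0.119  0.949  0.292]
 [ 0.993 -0.114 -0.035]
 [ 0.     0.294 -0.956]]
notch [(0.74, array([346.6, 342.8]))]
bar_handle [(0.74, array([344. , 284.8]))]
bar_pin [(0.92, array([338.8, 261.5]))]
handle [345.72071473 280.09064089]
notch [346.20431432 344.4420231 ]
28 -11 [380.73343856 269.83855586]
28 11 [378.32537344 289.87416585]
-28 -11 [311.70572867 269.8839257 ]
-28 11 [312.15194586 289.91992108]
tool [19.01344248 40.7086912  54.4482717 ]
```

View pics/w3.png

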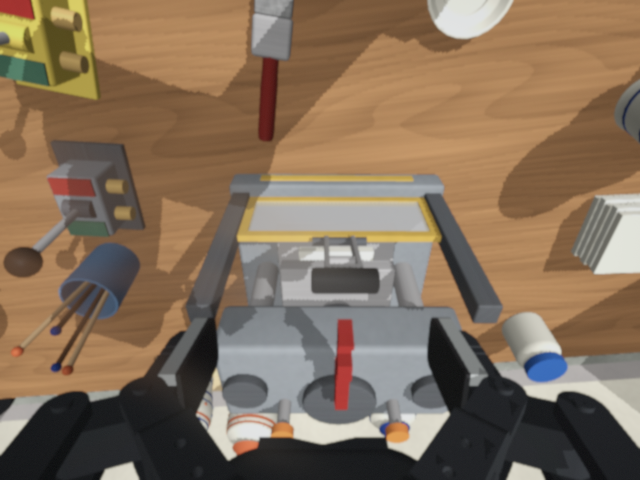

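The handle spans about (311–378, 268–292), centred at (345,280), which matches the prediction. Approaching now.

Emit:
play_rows(
  steps=[
    [[0.0085,0.018,0.024],[0,0,0]],
    [[0.0085,0.018,0.024],[0,0,0]],
    [[0.0085,0.018,0.024],[0,0,0]],
    [[0,0,0.02],[0,0,0]],
    [[0,0,0.02],[0,0,0]],
    [[0,0,0.013],[0,0,0]],
    [[0,0,0],[0,0,0]],
    [[0,0,0],[0,0,0]],
  ],
)

```text
time_s: 17.2
eef_pos: [467.1, -28.6, 277.3]
ee_rot: [0.112, 0.74, 0.656, 0.099]
force: [0.5, 0.2, 0.6]
grip_width: 1.001
```

```bash
python3 - <<'E'
from h import *
p,M=toolM();print(p)
c,Mc=cam("wrist");im=cams.capture("wrist");cv2.imwrite("pics/w4.png",im[:,:,::-1])
h=np.array([479.9,-30.2,235.3]);print(proj(c,Mc,h),proj(c,Mc,p),"tool to handle",M.T@(h-p))
E
```

```text
[467.05734554 -28.57560975 277.27363571]
[322.87918933 282.08171686] [323.27707562 323.79227815] tool to handle [-0.0849131  -0.04558799 43.92435797]
```

View pics/w4.png

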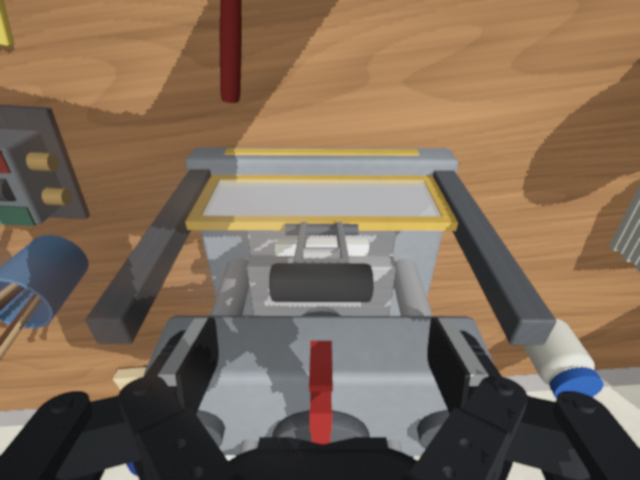

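Handle is centred at (321,282), predicted (323,282). Advancing 61 mm along the tool and closing.

Emit:
play_rows(
  steps=[
    [[0,0,0.02],[0,0,0]],
    [[0,0,0.02],[0,0,0]],
    [[0,0,0.02],[0,0,0]],
    [[0,0,0.0213],[0,0,0]],
    [[0,0,0],[0,0,0]],
    [[0,0,0],[0,0,0]],
  ],
)

```text
time_s: 17.85
eef_pos: [484.9, -30.7, 219.5]
ee_rot: [0.112, 0.739, 0.656, 0.099]
force: [1.1, -0.1, 0.2]
grip_width: 1.004
```

Emit:
play_rows(
  steps=[
    [[0,0,0],[0,0,0]],
    [[0,0,0],[0,0,0]],
    [[0,0,0],[0,0,0]],
    [[0,0,0],[0,0,0]],
    [[0,0,0],[0,0,0]],
    [[0,0,0],[0,0,0]],
  ],
  grip=1,
  squeeze=60,
)

```text
time_s: 18.45
eef_pos: [485.1, -31.3, 220.0]
ee_rot: [0.113, 0.739, 0.656, 0.099]
force: [-3.8, -4.6, 6.5]
grip_width: 0.641
```

```bash
python3 - <<'E'
from h import *
p,M=toolM();print(p,ctrl.sense()['force'])
im=cams.capture("wrist");cv2.imwrite("pics/w5.png",im[:,:,::-1])
im=cams.capture("scene");crop(im[:,:,::-1],250,170,400,320,4,"pics/s12.png")
E
```

```text
[485.08507301 -31.32013312 219.99779264] [-3.83105084 -4.60852328  6.51775762]
```

View pics/w5.png

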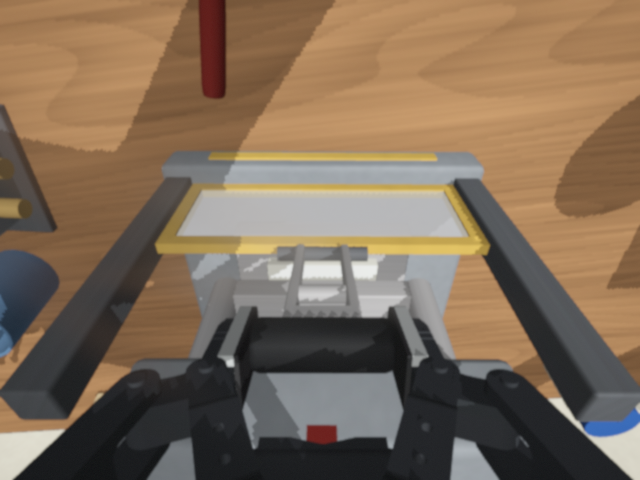

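View pics/s12.png

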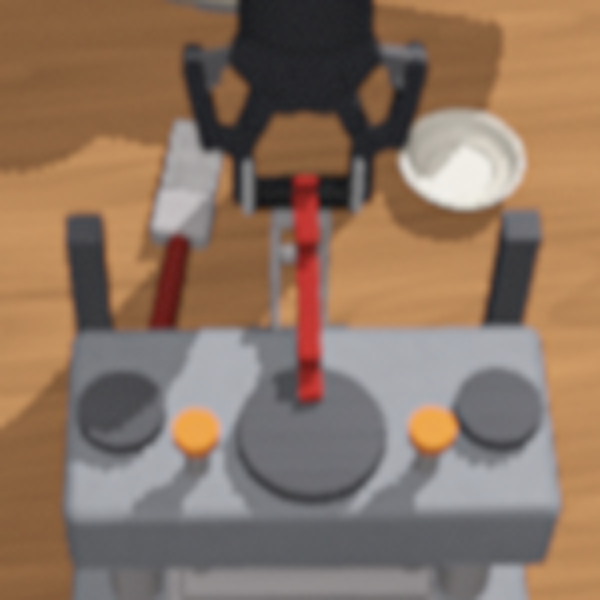

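The handle is gripped at 0.64 opening, about 55 mm. Lifting about 100 mm straight up.

Emit:
play_rows(
  steps=[
    [[0,0.003,-0.01],[0,0,0]],
    [[0,0.006,-0.0195],[0,0,0]],
    [[0,0.006,-0.0195],[0,0,0]],
    [[0,0.006,-0.0195],[0,0,0]],
    [[0,0.006,-0.0195],[0,0,0]],
    [[0,0.006,-0.0195],[0,0,0]],
    [[0,0.006,-0.0195],[0,0,0]],
    [[0,0,0],[0,0,0]],
    [[0,0,0],[0,0,0]],
  ],
)

```text
time_s: 19.45
eef_pos: [484.6, -31.3, 318.1]
ee_rot: [0.112, 0.74, 0.656, 0.099]
force: [3.7, -6.4, -5.7]
grip_width: 0.64
```

```bash
python3 - <<'E'
from h import *
p,M=toolM();print(p,ctrl.sense()['force'],ctrl.sense()['grip_width'])
im=cams.capture("wrist");cv2.imwrite("pics/w6.png",im[:,:,::-1])
im=cams.capture("scene");crop(im[:,:,::-1],250,150,400,300,4,"pics/s13.png")
E
```

```text
[484.59560947 -31.26550123 318.08770022] [ 3.73860429 -6.41172525 -5.72260187] 0.6400305680482504
```

View pics/w6.png

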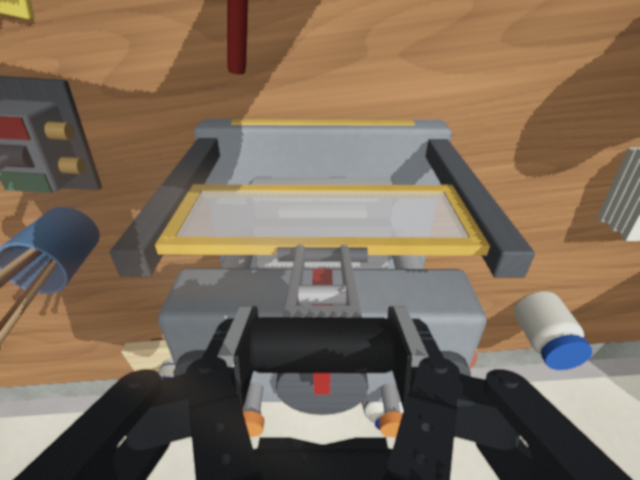

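View pics/s13.png

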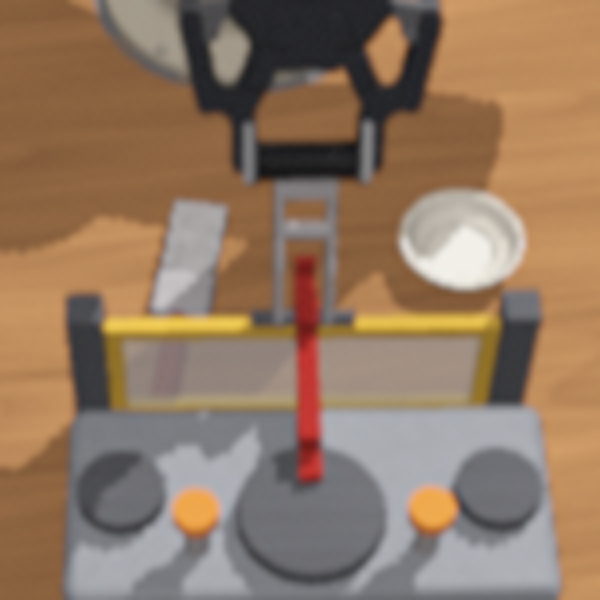

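Guard is up about 98 mm and the pin shows above the bracket nose. I'll lift 8 mm more for clearance over the lip, then swing the bar rearward about its hinge.

Emit:
play_rows(
  steps=[
    [[0,0.003,-0.0102],[0,0,0]],
    [[0,0,0],[0,0,0]],
    [[0,0.0085,0.0003],[0.0923,0,0]],
    [[0,0.0085,0.0003],[0.0923,0,0]],
    [[0,0.0085,0.0003],[0.0923,0,0]],
    [[0,0.0085,0.0003],[0.0923,0,0]],
    [[0,0.0085,0.0003],[0.0923,0,0]],
    [[0,0.0085,0.0003],[0.0923,0,0]],
    [[0,0,0],[0,0,0]],
    [[0,0,0],[0,0,0]],
  ],
)

```text
time_s: 20.55
eef_pos: [522.4, -35.9, 327.8]
ee_rot: [-0.051, 0.746, 0.662, -0.046]
force: [1.3, -6.3, -6.2]
grip_width: 0.639
```

```bash
python3 - <<'E'
from h import *
p,M=toolM();print(p,ctrl.sense()['force'],ctrl.sense()['grip_width'],M.round(3))
a=-.119; d=p[:2]-[609.97,-45.7]; h=p-17*M[:,2]
print("handle press x",(h[:2]-[609.97,-45.7])@[np.cos(a),np.sin(a)],h[2])
im=cams.capture("wrist");cv2.imwrite("pics/w7.png",im[:,:,::-1])
im=cams.capture("scene");crop(im[:,:,::-1],250,150,400,300,4,"pics/s14.png")
E
```

```text
[522.3951833  -35.88408852 327.83952513] [ 1.25029074 -6.29405194 -6.16904398] 0.6392275873182824 [[ 0.119  0.984 -0.136]
 [ 0.993 -0.118  0.016]
 [-0.001 -0.136 -0.991]]
handle press x -85.8012572151831 344.68053365537793
```

View pics/w7.png

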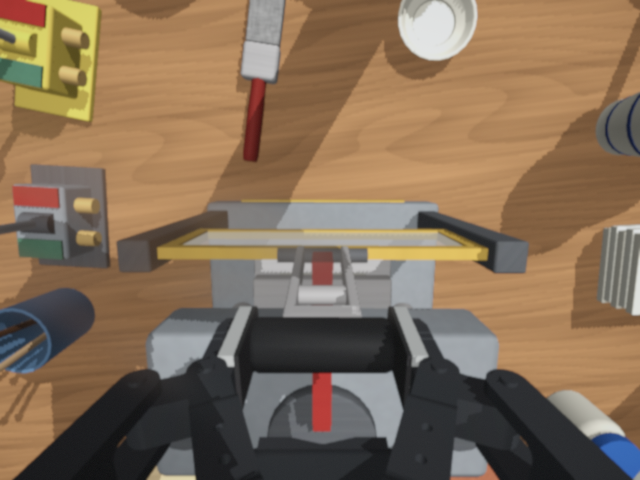

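View pics/s14.png

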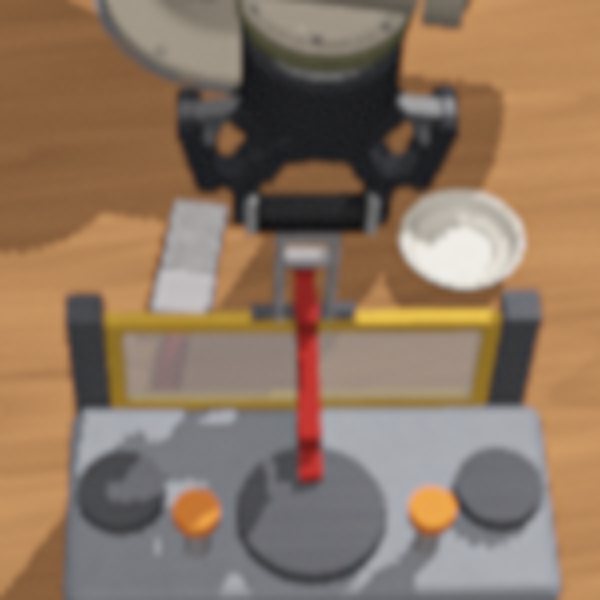

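```bash
python3 - <<'E'
from h import *
a=-.119; c=cam("scene");w=cam("wrist")
P=lambda X,Z:[609.97+X*np.cos(a),-45.7+X*np.sin(a),Z]
for n,q in (("pin",P(-91.9,300.5)),("pin105",P(-105,300)),("lip top",P(-103.5,283)),("wall",P(-83,283)),("notch",P(-92,270))):
    s=proj(*c,q); print(n,(s-[250,150])*4,proj(*w,q))
print(toolM()[1].T@[0,0,-1])
im=cv2.imread("pics/w7.png");crop(im,240,240,400,450,4,"pics/w7c.png")
E
```

```text
pin [303.19182241 247.80157452] [324.3879749  295.74262281]
pin105 [302.31825499 229.50642949] [324.39805248 270.59877678]
lip top [301.45299882 251.0697662 ] [324.23131869 265.24724329]
wall [302.75382837 280.60615027] [324.21268871 300.74349659]
notch [301.44891276 281.99747574] [324.11357186 278.7724933 ]
[7.21167433e-04 1.35383716e-01 9.90792980e-01]
```

View pics/w7c.png

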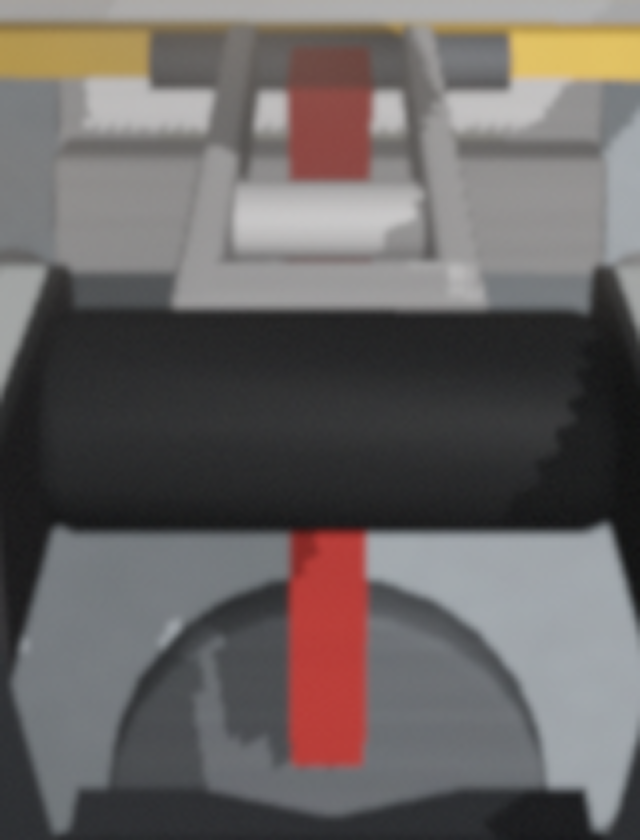

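The pin appears at about (321,294) against a predicted (324,296), so it sits over the notch. Lowering.

Emit:
play_rows(
  steps=[
    [[0,0.0014,0.0106],[0,0,0]],
    [[0,0.0014,0.0106],[0,0,0]],
    [[0,0.0009,0.0067],[0,0,0]],
    [[0,0,0],[0,0,0]],
    [[0,0,0],[0,0,0]],
  ],
)

```text
time_s: 21.15
eef_pos: [522.1, -35.8, 307.3]
ee_rot: [-0.05, 0.746, 0.662, -0.045]
force: [2.2, -5.2, -6.8]
grip_width: 0.638
```

Emit:
play_rows(
  steps=[
    [[0,0.0004,0.0026],[0,0,0]],
    [[0,0,0],[0,0,0]],
    [[0,0,0],[0,0,0]],
  ],
)

```text
time_s: 21.45
eef_pos: [522.1, -35.8, 305.4]
ee_rot: [-0.05, 0.746, 0.662, -0.045]
force: [0.8, -5.9, -5.9]
grip_width: 0.638
```

Emit:
play_rows(
  steps=[
    [[0,0.0004,0.0026],[0,0,0]],
    [[0,0,0],[0,0,0]],
    [[0,0,0],[0,0,0]],
  ],
)

```text
time_s: 21.75
eef_pos: [522.2, -35.9, 304.6]
ee_rot: [-0.05, 0.746, 0.662, -0.045]
force: [0.2, -5.7, 0.3]
grip_width: 0.642
```

Emit:
play_rows(
  steps=[
    [[0,0.0002,0.0013],[0,0,0]],
    [[0,0,0],[0,0,0]],
    [[0,0,0],[0,0,0]],
  ],
)

```text
time_s: 22.05
eef_pos: [522.3, -35.9, 304.4]
ee_rot: [-0.049, 0.747, 0.662, -0.044]
force: [-1.9, -6.0, 5.5]
grip_width: 0.641
```

```bash
python3 - <<'E'
from h import *
p,M=toolM();print(p,ctrl.sense()['force'])
im=cams.capture("wrist");cv2.imwrite("pics/w8.png",im[:,:,::-1]);crop(im[:,:,::-1],220,200,420,400,3.5,"pics/w8c.png")
im=cams.capture("scene");crop(im[:,:,::-1],280,180,370,270,7,"pics/s15.png")
a=-.119; c=cam("scene");w=cam("wrist")
P=lambda X,Z:[609.97+X*np.cos(a),-45.7+X*np.sin(a),Z]
for n,q in (("pin",P(-91.9,275)),("pin-front",P(-111,275)),("liptop",P(-103.5,283))):
    print(n,(proj(*c,q)-[280,180])*7,(proj(*w,q)-[220,200])*3.5)
E
```

```text
[522.31305289 -35.85685173 304.42718324] [-1.85683515 -6.04290403  5.5234958 ]
pin [318.03508662 274.08672497] [365.37049044 330.02384087]
pin-front [315.95406305 226.48712012] [365.45643918 203.37175728]
liptop [317.54274794 229.37209085] [365.70067939 269.074195  ]
```

View pics/w8c.png

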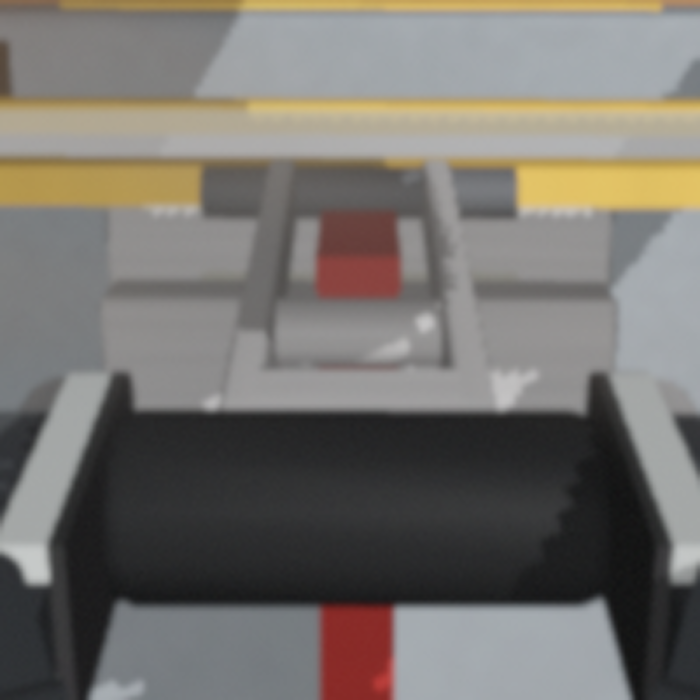

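View pics/s15.png

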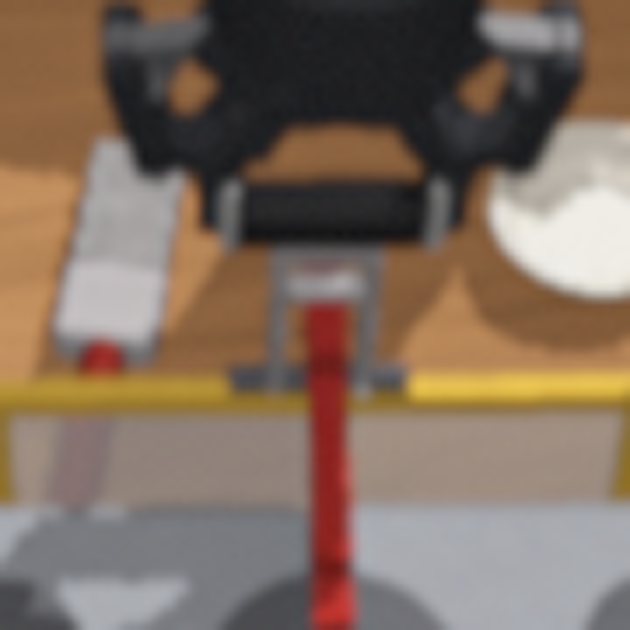

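The wrist view shows the lip (red, about (360,270) in the crop) in front of the pin (about (360,330)). The scene view shows the red wall behind the pin, and the vertical force changed sign, so the pin is seated. Releasing.

Emit:
play_rows(
  steps=[
    [[0,-0.0002,-0.0013],[0,0,0]],
    [[0,0,0],[0,0,0]],
  ],
)

```text
time_s: 22.35
eef_pos: [522.2, -35.9, 304.6]
ee_rot: [-0.05, 0.746, 0.662, -0.045]
force: [0.4, -5.5, 1.3]
grip_width: 0.642
```

Emit:
play_rows(
  steps=[
    [[0,0,0],[0,0,0]],
    [[0,0,0],[0,0,0]],
    [[0,0,0],[0,0,0]],
    [[0,0,0],[0,0,0]],
    [[0,0,0],[0,0,0]],
  ],
  grip=0,
)

```text
time_s: 22.85
eef_pos: [522.0, -35.0, 304.3]
ee_rot: [-0.05, 0.746, 0.662, -0.045]
force: [0.6, 0.4, -0.4]
grip_width: 1.001
```

```bash
python3 - <<'E'
from h import *
p,M=toolM();print(p,ctrl.sense()['force'],ctrl.sense()['grip_width'])
im=cams.capture("wrist");cv2.imwrite("pics/w9.png",im[:,:,::-1])
im=cams.capture("scene");crop(im[:,:,::-1],280,180,370,270,7,"pics/s16.png")
E
```

```text
[522.00951937 -34.96812378 304.31046798] [ 0.5957403   0.39345584 -0.36419387] 1.0008870584289973
```

View pics/w9.png

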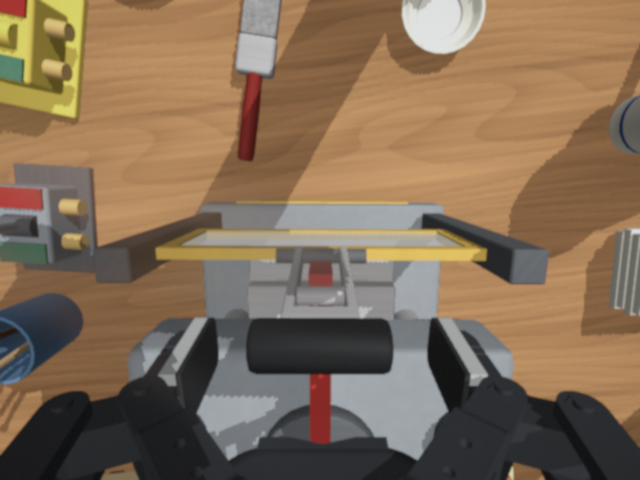

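View pics/s16.png

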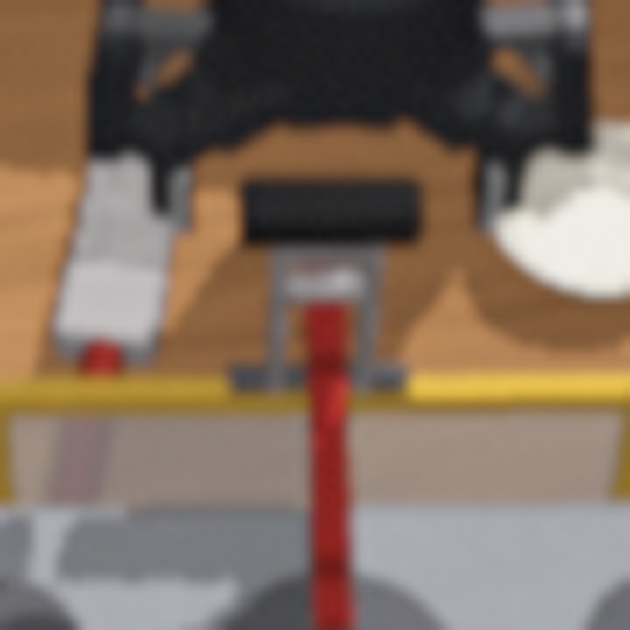

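The guard hangs unchanged with the fingers open and clear. Retreating up along the tool, then toward the robot.

Emit:
play_rows(
  steps=[
    [[0,0,-0.015],[0,0,0]],
    [[0,0,-0.025],[0,0,0]],
    [[0,0,-0.03],[0,0,0]],
    [[0,0,-0.04],[0,0,0]],
    [[0,0,-0.04],[0,0,0]],
    [[0,-0.04,0],[0,0,0]],
    [[0,-0.04,0],[0,0,0]],
    [[0,-0.04,0],[0,0,0]],
    [[0,-0.04,0],[0,0,0]],
    [[0,0,0],[0,0,0]],
    [[0,0,0],[0,0,0]],
  ],
)

```text
time_s: 24.05
eef_pos: [419.0, -22.7, 432.9]
ee_rot: [-0.05, 0.746, 0.662, -0.044]
force: [0.8, 0.1, 0.3]
grip_width: 1.002
```

```bash
python3 caps.py pics/s17.png; python3 - <<'E'
from h import *
print(toolM()[0])
c,Mc=cam("wrist");im=cams.capture("wrist");cv2.imwrite("pics/w10.png",im[:,:,::-1])
im=cams.capture("scene");cv2.imwrite("pics/s18.png",im[:,:,::-1])
E
```

```text
[(array([154.93,  45.56]), np.int32(430)), (array([215.89,  45.83]), np.int32(329)), (array([218.14,  87.54]), np.int32(608)), (array([158.84,  88.18]), np.int32(572))]
[419.38267086 -22.87332823 432.30093519]
```

View pics/w10.png

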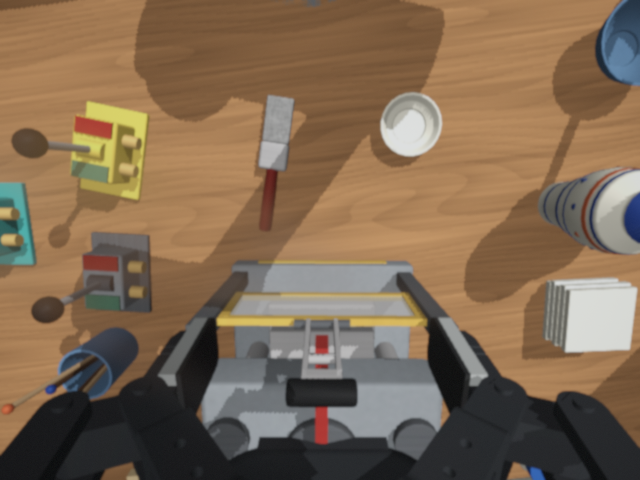

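View pics/s17.png

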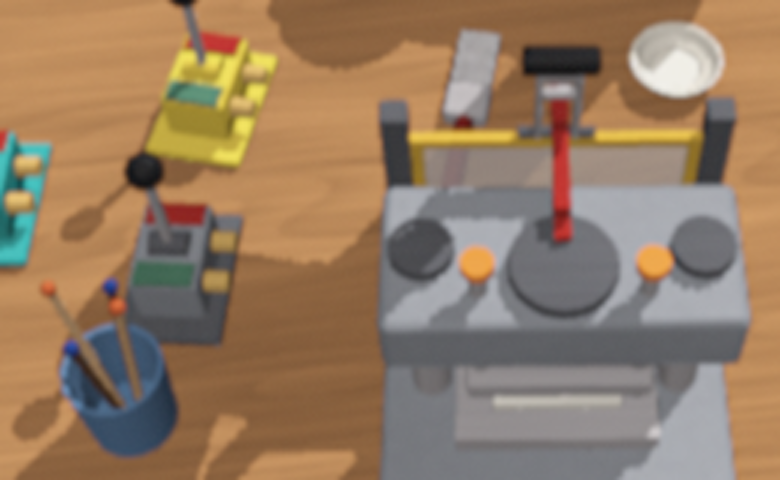

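View pics/s18.png

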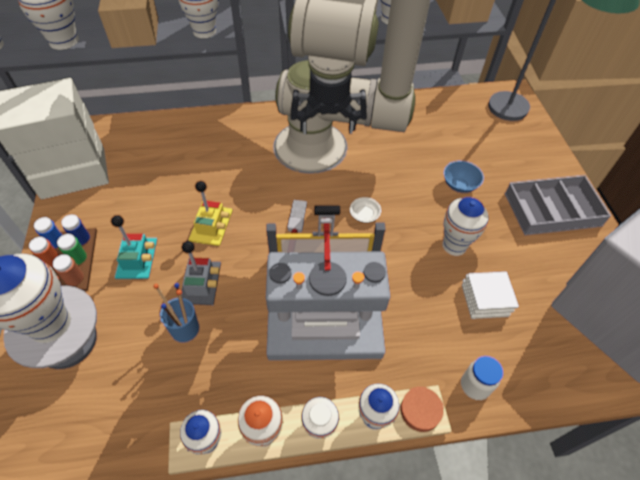

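```bash
python3 -c "
from rig import ctrl
print(ctrl.finish_job())"
```

```text
the job is handed in; nothing more can be done
None
```

I handed the job in. The platen is up, the lever is back at its middle, and the guard hangs open by itself with its pin in the red notch. I could not fully confirm the platen's height.

**What I did**
- I pushed the grey valve's lever to the green stop with the closed fingers and held it until the platen's orange caps stopped moving, then let it spring back.
- I gripped the bar's handle by its ends, lifted the guard about 106 mm, swung the bar over the lip and lowered the pin into the notch. Then I opened the fingers and backed well clear.

**Last checks**
- **Lever:** it stands upright in the last pictures.
- **Guard:** it hung unchanged after I let go, at about 82 mm by the arm's reading before release. The pin sits behind the lip.
- **Loose things:** the jar, brush pot and tile stack look to be where they started.
- **Robot:** it touches nothing; the force reads about 0.

**One check disagreed:** I measured the caps' rise at about 26 mm, not 30 mm. They stayed still for about 3 s more, the last part with the lever hard on its stop (17 N), so I took that as fully raised. The camera calibration and the platen's starting height could account for the gap, but I could not confirm either.

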